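# Slide the long ring tray past the pole lamp into its display bay

## Task

Push the long ring tray along the counter into the bay between the white risers: pivot it with pushes on one end and then the other so that its left end goes in behind the pole lamp, then swing in the right end, until the tray lies square and fully home against the riser at the back. The rings only stand in its slots, so push gently with the fingertips and never grip, lift or tip the tray; do not bump the lamp hard, and leave the other pieces where they are.

Things in the scene. Friction and masses are not known exactly. Their poses are not given: they have to be found in the camera images.
- tray: Long wooden ring tray, 280 mm long (y axis, +y = left end), 60 mm wide (x axis, +x = back side, towards the bay), 26 mm high, upright solid sides; rings in its black foam stand 12 mm above the rim (seen only, they do not resist). 0.28 to 0.56 kg; slides flat on the counter and turns when pushed off-centre. Origin: centre of its underside.
- tray_left_end (a point): Middle of the tray's left (+y) end face, 13 mm up.
- tray_right_end (a point): Middle of the tray's right (-y) end face, 13 mm up.
- bay: Fixed display: three white risers round a bay open at the front and above; its floor is the counter. Origin: centre of that floor; x to the back, y to the left. Bay: x from -45 mm (mouth) to +45 mm (back riser, 40 mm high), y from -165 to +165 mm (side risers, both begin at x = -45 mm). The tray is home when it lies along y with its centre at x = +15 mm.
- bay_back (a point): Middle of the back riser's front face, at counter height: the stop for the tray's back side. The back riser is 120 mm deep.
- bay_right (a point): Front corner, at counter height, where the right riser (30 mm high, 90 mm wide, 210 mm deep) meets the bay's mouth.
- bay_left (a point): Front corner, at counter height, where the left riser (85 mm high, 100 mm wide, 210 mm deep) meets the bay's mouth.
- lamp: Pole lamp fixed to the counter just before the bay's mouth, near its left end: foot 30 mm across, 12 mm high; steel pole 14 mm across, about 205 mm tall with the small head on top, which leans over the bay, 40 mm past the pole. The gap from its foot to the right riser (about 245 mm) is shorter than the tray. Origin: centre of the foot's underside.
- bust: small white necklace bust, about 135 mm tall, 112 mm across, standing on the left (tallest) riser; origin under its foot. Bystander.
- ring_cone: white ceramic ring cone, foot 48 mm across, 70 mm tall, on the counter to the left of the lamp; origin under its foot. Bystander.
- acrylic_cup: clear open cup, 80 mm across, 75 mm tall, on the counter beside the left or right riser; origin under its base. Bystander.
- ring_box: small closed cloth-covered ring box, 61 x 61 x 45 mm, on the right (lowest) riser; origin under its base. Bystander.
- cleaner: amber bottle, 44 mm across, 105 mm tall, on the counter beside the left or right riser; origin under its base. Bystander.
- bangle: plain brass bangle lying flat, 66 mm across, 12 mm high, on the counter to the left; origin under its centre. Bystander.
- loupe: small folded black loupe, 58 x 26 x 14 mm, on the counter to the left; origin under its middle. Bystander.

How it is judged:
By the outcome, as a careful person would: the job done as asked, in the order asked, and still so for the second after the job is handed in, with the robot touching nothing.
It also fails if it takes over 72 s, if anything falls off the work surface, if the arm or the gripper's body presses on something with over 40 N, if the wrist force passes 120 N, or if a joint passes its speed limit or range.

## Robot

A 7-joint arm with a two-finger parallel gripper is mounted at the origin on the work surface. World frame = base frame: x ahead of the robot, y to its left, z up, the work surface at z = 0. Lengths are in mm, angles in rad, forces in N, time in s.
With the tool pointing down it reaches from about 425 to 875 mm from the base axis. Payload 9.9 kg.
Tool frame: the origin (TCP) lies on the front face of the gripper's body, between the roots of the fingers; the fingertips stand r.tip_extent ahead of it and the grasp point (between the pads) lies 54 mm ahead of it (r.tip_extent is the distance from the TCP to the fingertips, in mm); z points along the fingers, y is the line along which they close (so a half turn about z gives the same grasp; the last joint's range is limited). The gripper opens to 85 mm and grips with 20 to 120 N. Pads are 22 mm wide; open, the fingers measure 114 mm over their backs; the gripper's body (76 mm by 85 mm) begins 54 mm behind the grasp point. The pads swing forward as they close: fully open they stand 13 mm farther back than shut.
Start: joints at [-1.276, 0.576, 0.025, 1.437, -0.015, 1.129, -0.057], TCP at [249.613, 627.156, 303.889] pointing down, gripper open.
Joint ranges: [-2.76, 2.76], [-0.34, 2.15], [-1.52, 1.57], [0.19, 2.46], [-1.09, 4.23], [0.17, 1.99], [-2.82, 2.82]. Speed limits (rad/s): [2.22, 2.22, 3.01, 3.01, 3.14, 3.14, 3.14].

## Interface

Orientations are given as a 3x3 rotation matrix whose columns are the frame's x, y, z axes.
In Python, from rig import r gives the robot as it stands.
- The arm moves only by the tool send_rows, never from a script. Its argument "moves" is a list of rows, each a list of 7 numbers: the shift along the tool's x, y, z in m, then the turn, a rotation vector about the tool's x, y, z in rad, then the finger opening in m, from 0 to 0.0854. In form: [[x, y, z, ax, ay, az, gripper], ...]. A call has exactly 5 rows; each row shifts and turns the commanded pose from where the row before left it, along the tool's axes as they then stand; what a row does not reach is not made up. A row lasts 1/12 s, in which the tool goes at most 41.7 mm and 7.16 degrees, less where a joint would pass 70% of its speed; a pose out of reach is approached as far as the arm can. A call is refused whole if a number of a shift passes 0.0417 or a number of a turn 0.125, either way. A call with a gripper value outside its range is refused whole. The fingers move at their own pace and stop on an object; "squeeze" is the grip in N (left out, the last holds). Time passes only in rows, so rows that do not move let the fingers close, or fill a call up. It gives the time, the measured TCP pose, the force and the opening at its end, in the units of the state.
- r.read_state(): the state, without advancing time (a new reading comes with each control period).
- r.grab_frame(name): name is "scene" or "top" or "wrist"; returns the picture (480x640x3 uint8, red, green, blue); there is no depth.
- r.camera_params(name): a dict with "fx", "fy", "cx", "cy" (pixels), "k1" (the pictures are not rectified: a ray, as slopes to the right and down, at radius r is drawn at 1 + k1 r^2 times it, then the intrinsics apply), "pose" (4x4, takes a point from camera to world coordinates). Camera axes: x right, y down, z forward; pixel columns grow to the right and rows downward; lengths in mm; the calibration is good to about 2 mm. A picture is of the moment at which its call begins: read the wrist's pose just before it. camera_params takes no time and is no camera call; for the wrist camera it gives the pose at the moment of the call.
- r.finish_job(): hands the job in, once; it reports no verdict.
Trained networks look in the newest picture that a camera, given by its name, has taken for a name from the list of things; names that differ only in an ending like _2 or _b are one class to them, and where a whole thing is asked for, a point or a joint stands for the part that bears it (a point fixed in the world has none). Each returns a list of dicts, best first, with "p" (0 to 1); they miss things now and then, are a little off and sometimes report something else, mostly with a low value. They report only what shows in the picture. A call takes as long as a camera call.
- r.find_in(camera, thing): "centre" ([column, row] in pixels, amid what is visible of it).
- r.tip_of(camera, thing): "centre" ([column, row] in pixels: a listed point, or the origin of a listed thing).
The state is a dict: "t": time; "joint_pos": joint angles; "qvel": joint speeds; "joint_torque": joint torques, N m; "ee_pos": TCP position; "tool_rot": TCP orientation; "ft_force": force on the tool from outside, world axes, zero at the start; "wrist_torque": the same for the moment, N m; "width": opening from 0.0 (shut) to 1.0 (fully open).
Only numpy, scipy, OpenCV 4.12 (cv2) and the standard library are available. Lean on these libraries where they do the work, as an engineer would, in place of code of your own. Each camera call takes 0.05 s, during which the arm holds its last target. There are 200 camera calls.

## Working session

There is one attempt and no reset: what is moved stays moved. The work goes in short steps, Python scripts to look and compute and a tool call to move; the robot and the scene stay as the last step left them, time stands still between calls to the robot, and variables do not carry over. Pictures are saved under pics/ and viewed, on a budget of 10 in all, crops included, one or two more only if the job needs it, and the job is handed in when it is done.

Besides the shell and the picture viewer there is one more tool, called by a JSON object that holds its "op" and its "data". send_rows: Moves the arm, as the interface text tells. Its arguments: {"type":"object","properties":{"moves":{"type":"array","items":{"type":"array","items":{"type":"number"}}},"squeeze":{"type":"number"}},"required":["moves"]}

```bash
ls; mkdir -p pics; cat > h.py <<'E'
import numpy as np, cv2
from rig import r
def pix2w(cam,uv,z=0.0,P=None):
    c=P or r.camera_params(cam); T=np.array(c["pose"])
    d=np.array([(uv[0]-c["cx"])/c["fx"],(uv[1]-c["cy"])/c["fy"]]); u=d.copy()
    for _ in range(20): u=d/(1+c["k1"]*(u@u))
    ray=T[:3,:3]@np.array([u[0],u[1],1]); o=T[:3,3]
    return o+ray*(z-o[2])/ray[2]
def w2pix(cam,p,P=None):
    c=P or r.camera_params(cam); T=np.array(c["pose"])
    q=T[:3,:3].T@(np.array(p,float)-T[:3,3]); u=q[:2]/q[2]; u=u*(1+c["k1"]*(u@u))
    return np.array([u[0]*c["fx"]+c["cx"],u[1]*c["fy"]+c["cy"]])
def snap(cam,name):
    im=r.grab_frame(cam); cv2.imwrite(f"pics/{name}.png",im[:,:,::-1]); return im
E
python3 - <<'E'
from h import *
np.set_printoptions(precision=1,suppress=True)
s=r.read_state(); print(s, r.tip_extent)
for cam in ["top","scene"]:
    snap(cam,cam+"0"); print(cam,r.camera_params(cam))
    for t,z in [("tray",0),("tray_left_end",13),("tray_right_end",13),("bay",0),("bay_back",0),("bay_right",0),("bay_left",0),("lamp",0)]:
        for d in r.tip_of(cam,t)[:2]: print(t,d["p"],d["centre"],pix2w(cam,d["centre"],z))
E
```

```text
pics
{'t': 0.0, 'joint_pos': array([-1.3,  0.6,  0. ,  1.4, -0. ,  1.1, -0.1]), 'qvel': array([ 0., -0.,  0., -0.,  0.,  0., -0.]), 'joint_torque': array([ -0. , -76.6,   2.3, -28.6,   0. ,   0. ,   0. ]), 'ee_pos': array([249.5, 626.9, 303.1]), 'tool_rot': array([[-0.9,  0.4, -0. ],
       [ 0.4,  0.9, -0. ],
       [-0. , -0. , -1. ]]), 'ft_force': array([ 0.4,  0.8, -0.5]), 'wrist_torque': array([-0., -0.,  0.]), 'width': 1.0025117178139147} 72.6
top {'fx': 459.3217036298408, 'fy': 459.3217036298408, 'cx': 326.4174972233229, 'cy': 230.74698921751235, 'k1': 0.014391916331588837, 'pose': array([[  0.1,  -1. ,   0.2, 464.2],
       [ -1. ,  -0.1,   0. ,  18.3],
       [  0. ,  -0.2,  -1. , 865. ],
       [  0. ,   0. ,   0. ,   1. ]])}
tray 0.96 [366.9, 321.4] [490.6 -55.5   0. ]
tray 0.34 [442.1, 338.7] [ 480.4 -195.7    0. ]
tray_left_end 0.83 [291.8, 296.3] [514.6  88.1  13. ]
tray_right_end 0.59 [442.1, 338.8] [ 480.  -192.5   13. ]
bay_back 0.88 [329.6, 194.1] [722.5  48.5   0. ]
bay_right 0.95 [406.1, 260.6] [ 614.  -114.5    0. ]
bay_left 0.74 [237.1, 221.4] [641.5 217.3   0. ]
lamp 0.87 [265.3, 235.1] [622.9 158.7   0. ]
scene {'fx': 583.2828987369362, 'fy': 583.2828987369362, 'cx': 323.2894601938376, 'cy': 241.18699903236865, 'k1': -0.1555157520111733, 'pose': array([[   0.6,    0.6,   -0.6, 1349.7],
       [   0.8,   -0.4,    0.4, -527.9],
       [   0. ,   -0.7,   -0.7,  947.2],
       [   0. ,    0. ,    0. ,    1. ]])}
tray 0.93 [270.3, 253.6] [505.  -53.9   0. ]
tray_left_end 0.73 [321.3, 223.7] [499.2  95.2  13. ]
tray_right_end 0.59 [212.4, 266.6] [ 478.  -189.1   13. ]
bay 0.8 [352.6, 281.6] [683.8  48.7   0. ]
bay_back 0.59 [362.6, 292.5] [721.8  46.7   0. ]
bay_right 0.65 [273.6, 292.0] [ 610.1 -111.     0. ]
bay_left 0.61 [398.8, 242.1] [645.9 217.3   0. ]
lamp 0.78 [372.4, 247.8] [625. 153.   0.]
```

View pics/top0.png

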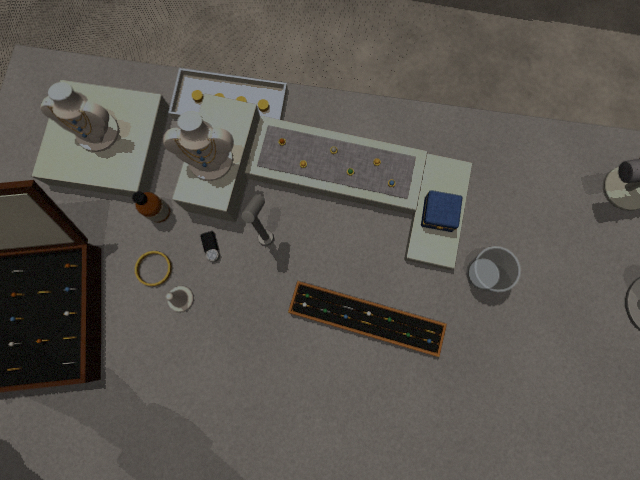

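View pics/scene0.png

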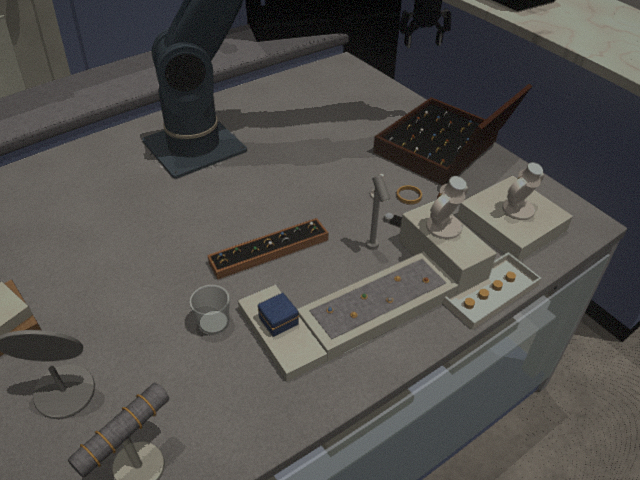

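The top view shows the tray around (367,319), the lamp foot around (266,239), and the bay between the risers. The right riser's front corner is near (408,262) and the cup is at (493,272). I'll fit the tray by colour and check a bay model with an overlay.

```bash
cat >> h.py <<'E'
def trayfit(im,cam="top"):
    hsv=cv2.cvtColor(im,cv2.COLOR_RGB2HSV)
    m=((hsv[...,0]<=16)&(hsv[...,1]>90)&(hsv[...,2]>60)).astype(np.uint8)
    m=cv2.morphologyEx(m,cv2.MORPH_CLOSE,np.ones((17,17),np.uint8))
    n,l,st,ce=cv2.connectedComponentsWithStats(m)
    P=r.camera_params(cam); best=[]
    for i in range(1,n):
        if st[i,4]<300: continue
        ys,xs=np.where(l==i)
        cs=cv2.findContours((l==i).astype(np.uint8),cv2.RETR_EXTERNAL,cv2.CHAIN_APPROX_NONE)[0][0][:,0]
        w=np.array([pix2w(cam,p,26,P)[:2] for p in cs.astype(float)],np.float32)
        (c,s,a)=cv2.minAreaRect(w); b=cv2.boxPoints(((c),s,a))
        e=[b[1]-b[0],b[2]-b[1]]; e=max(e,key=np.linalg.norm); e=e*np.sign(e[1])
        best.append((abs(max(s)-280)+abs(min(s)-60),np.array(c),sorted(s),np.arctan2(e[0],e[1])))
    return sorted(best,key=lambda t:t[0])[:2]
E
python3 - <<'E'
from h import *
im=cv2.imread("pics/top0.png")[:,:,::-1].copy()
print(trayfit(im))
O=np.array([675,48.]);th=0.095
X=np.array([np.cos(th),-np.sin(th)]);Y=np.array([np.sin(th),np.cos(th)])
W=lambda x,y,z:w2pix("top",[*(O+x*X+y*Y),z])
big=cv2.resize(im[60:380,180:520],None,fx=2.3,fy=2.3,interpolation=cv2.INTER_CUBIC)
T=lambda p:tuple(int(v) for v in (np.array(p)-[180,60])*2.3)
for pts,col in [([W(45,-165,40),W(45,165,40),W(165,165,40),W(165,-165,40)],(255,0,0)),([W(-45,-165,30),W(165,-165,30),W(165,-255,30),W(-45,-255,30)],(0,255,0)),([W(-45,165,85),W(165,165,85),W(165,265,85),W(-45,265,85)],(0,0,255))]:
    cv2.polylines(big,[np.array([T(p) for p in pts])],True,col,1)
for f in trayfit(im)[:1]:
    c,t=f[1],f[3];a=np.array([np.sin(t),np.cos(t)]);n=np.array([a[1],-a[0]])
    cv2.polylines(big,[np.array([T(w2pix("top",[*(c+i*140*a+j*30*n),26])) for i,j in [(1,1),(1,-1),(-1,-1),(-1,1)]])],True,(255,0,255),1)
cv2.circle(big,T(w2pix("top",[624,156,0])),4,(255,0,0),-1)
cv2.imwrite("pics/ov.png",big[:,:,::-1])
for t,z in [("acrylic_cup",0),("ring_box",30),("ring_cone",0),("loupe",0)]:
    d=r.tip_of("top",t)[:1]; print(t,[(q["p"],pix2w("top",q["centre"],z)) for q in d])
E
```

```text
[(1.2831840515136719, array([496.04211426, -52.00862122]), [60.89921188354492, 279.61602783203125], np.float32(0.13080703)), (46.739463806152344, array([445.19769287, 457.27835083]), [59.119224548339844, 234.1413116455078], np.float32(1.072529))]
acrylic_cup [(0.76, array([ 604.95116146, -259.37307926,    0.        ]))]
ring_box [(0.84, array([ 704.81737803, -156.87877965,   30.        ]))]
ring_cone [(0.7, array([748.07059337, 284.24269156,   0.        ]))]
loupe [(0.98, array([591.3026504 , 261.42203907,   0.        ]))]
```

View pics/ov.png

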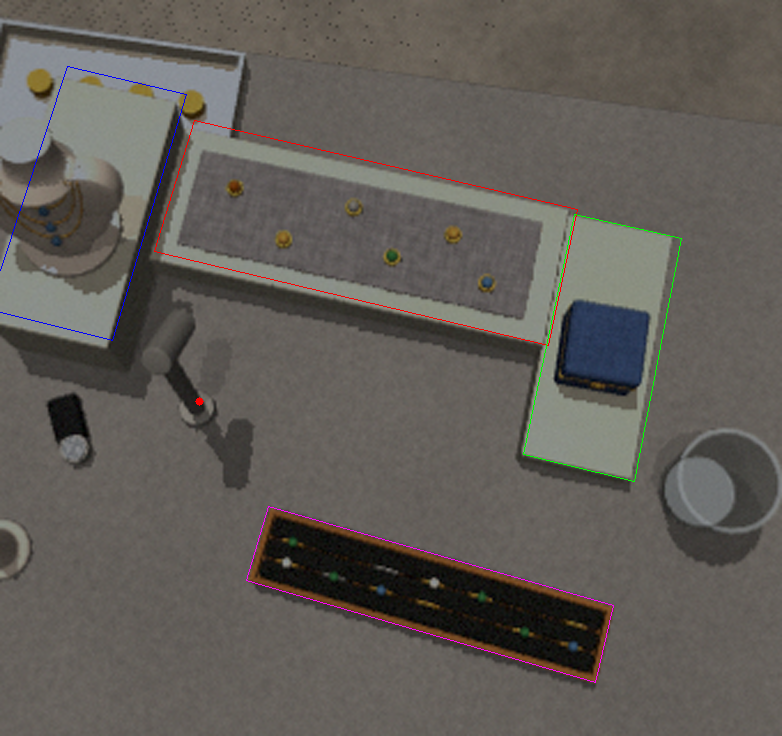

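```bash
cat >> h.py <<'E'
O=np.array([673.5,47.]);BT=0.093
X=np.array([np.cos(BT),-np.sin(BT)]);Y=np.array([np.sin(BT),np.cos(BT)])
L=np.array([-62,102.])
def b2w(x,y): return O+x*X+y*Y
def w2b(p): d=np.array(p[:2])-O; return np.array([d@X,d@Y])
def go(p,t=None):
    """tool-frame shift (mm) to world p, given after a turn az to tray-angle t"""
    s=r.read_state(); R=np.array(s["tool_rot"]); e=np.array(s["ee_pos"]); y=R[:,1]; t0=np.arctan2(y[0],y[1])
    print("t",round(s["t"],2),"ee",e.round(1),"ang",t0.round(3),"F",np.array(s["ft_force"]).round(1),"w",round(s["width"],2),"q",np.array(s["joint_pos"]).round(2))
    print("tilt",R[:2,2].round(4),"bay",w2b(e).round(1),"tip z",(e[2]-r.tip_extent).round(1))
    if p is not None: print("shift tool now:",(R.T@(np.array(p)-e)).round(1),"az",None if t is None else round(t-t0,3))
E
python3 -c "
from h import *
go([438.4,-5.5,300],.442); go([438.4,-5.5,83])"
```

```text
t 1.1 ee [249.6 627.2 303.9] ang 0.379 F [-0.8 -0.2 -0.3] w 1.0 q [-1.28  0.58  0.02  1.44 -0.02  1.13 -0.06]
tilt [-0. -0.] bay [-476.   538.3] tip z 231.3
shift tool now: [-409.4 -518.     3.9] az 0.063
t 1.1 ee [249.6 627.2 303.9] ang 0.379 F [-0.8 -0.2 -0.3] w 1.0 q [-1.28  0.58  0.02  1.44 -0.02  1.13 -0.06]
tilt [-0. -0.] bay [-476.   538.3] tip z 231.3
shift tool now: [-409.4 -518.   220.9] az None
```

{"op": "send_rows", "data": {"moves": [[-0.02,-0.026,0,0,0,0,0.085],[-0.0205,-0.026,0,0,0,0,0.085],[-0.0205,-0.026,0,0,0,0,0.085],[-0.0205,-0.026,0,0,0,0,0.085],[-0.0205,-0.026,0,0,0,0,0.085]]}}

```text
t: 1.52
ee_pos: [296.5, 467.1, 303.9]
tool_rot: [[-0.929, 0.37, 0.0], [0.37, 0.929, 0.0], [-0.0, 0.0, -1.0]]
ft_force: [0.8, -0.0, 0.8]
width: 0.991
```

{"op": "send_rows", "data": {"moves": [[-0.0205,-0.026,0,0,0,0,0.085],[-0.0205,-0.026,0,0,0,0,0.085],[-0.0205,-0.026,0,0,0,0,0.085],[-0.0205,-0.026,0,0,0,0,0.085],[-0.0205,-0.026,0,0,0,0,0.085]]}}

```text
t: 1.93
ee_pos: [343.7, 308.4, 304.2]
tool_rot: [[-0.929, 0.37, 0.0], [0.37, 0.929, 0.001], [-0.0, 0.001, -1.0]]
ft_force: [1.2, 0.3, 0.9]
width: 0.999
```

{"op": "send_rows", "data": {"moves": [[-0.0205,-0.026,0,0,0,0,0.085],[-0.0205,-0.026,0,0,0,0,0.085],[-0.0205,-0.026,0,0,0,0,0.085],[-0.0205,-0.026,0,0,0,0,0.085],[-0.0205,-0.026,0,0,0,0,0.085]]}}

```text
t: 2.35
ee_pos: [390.8, 149.7, 304.2]
tool_rot: [[-0.929, 0.37, 0.001], [0.37, 0.929, 0.001], [-0.001, 0.001, -1.0]]
ft_force: [1.3, 1.0, 0.3]
width: 0.993
```

{"op": "send_rows", "data": {"moves": [[-0.0205,-0.026,0,0,0,0,0.085],[-0.0205,-0.026,0,0,0,0,0.085],[-0.0205,-0.026,0,0,0,0,0.085],[-0.0205,-0.026,0,0,0,0,0.085],[-0.0,-0.0,0,0,0,0.06,0.085]]}}

```text
t: 2.77
ee_pos: [429.5, 18.2, 304.4]
tool_rot: [[-0.903, 0.43, 0.002], [0.43, 0.903, -0.002], [-0.003, -0.001, -1.0]]
ft_force: [0.5, 0.2, -0.0]
width: 0.993
```

```bash
python3 -c "
from h import *
go([438.4,-5.5,83],.442); im=snap('top','t1');print(trayfit(im)[:1])"
```

```text
t 2.77 ee [429.5  18.2 304.4] ang 0.444 F [ 0.5  0.2 -0. ] w 0.99 q [-0.36  0.22  0.25  2.05 -0.07  0.88  1.06]
tilt [ 0.0019 -0.0021] bay [-240.2  -51.4] tip z 231.8
shift tool now: [-17.6 -17.3 221.5] az -0.002
[(91.24440002441406, array([529.53051758,  -6.22659302]), [50.552825927734375, 198.20277404785156], np.float32(-0.13962762))]
```

{"op": "send_rows", "data": {"moves": [[-0.004,-0.006,0.03,0,0,0,0.085],[-0.004,-0.006,0.03,0,0,0,0.085],[-0.002,-0.005,0.03,0,0,0,0.085],[0,0,0.03,0,0,0,0.085],[0,0,0.03,0,0,0,0.085]]}}

```text
t: 3.23
ee_pos: [430.2, 5.3, 152.9]
tool_rot: [[-0.906, 0.423, 0.001], [0.423, 0.906, 0.0], [-0.001, 0.001, -1.0]]
ft_force: [0.1, 0.3, -0.7]
width: 0.991
```

{"op": "send_rows", "data": {"moves": [[0,0,0.03,0,0,0,0.085],[0,0,0.025,0,0,0,0.085],[0,0,0.0105,0,0,0,0.085],[0,0,0.006,0,0,0,0.085],[0,0,0,0,0,0,0.085]]}}

```text
t: 3.65
ee_pos: [429.9, 5.3, 81.5]
tool_rot: [[-0.906, 0.424, -0.002], [0.424, 0.906, 0.0], [0.002, -0.0, -1.0]]
ft_force: [0.1, 0.0, -0.0]
width: 0.996
```

```bash
python3 -c "
from h import *
go([*b2w(*(-73*np.array([.94,-.342])-148*np.array([.342,.94]))),83],.442);snap('scene','s1')"
```

```text
t 3.65 ee [429.9   5.3  81.5] ang 0.437 F [ 0.1  0.  -0. ] w 1.0 q [-0.19  0.61  0.1   2.3  -0.23  0.25  1.25]
tilt [-0.0017  0.0003] bay [-238.7  -64.1] tip z 8.9
shift tool now: [-129.3   -6.8   -1.7] az 0.005
```

View pics/s1.png

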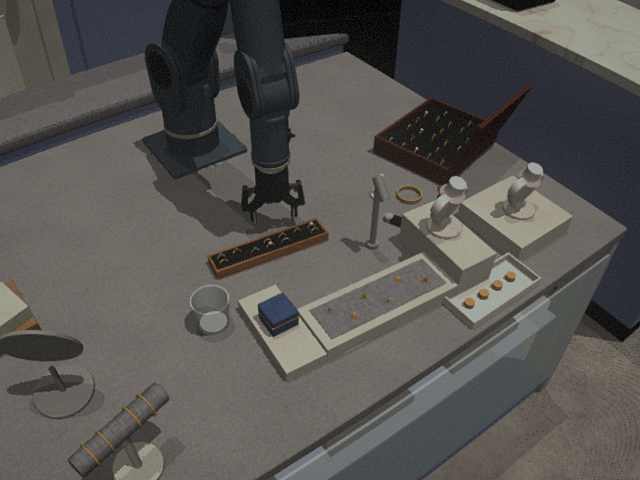

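The gripper stands in front of the tray with its fingers over the left half. Next is a gentle push along the tool's -x.

{"op": "send_rows", "data": {"moves": [[-0.006,-0.001,0,0,0,0,0.085],[-0.006,-0.001,0,0,0,0,0.085],[-0.006,-0.001,0,0,0,0,0.085],[-0.006,-0.001,0,0,0,0,0.085],[-0.006,-0.001,0,0,0,0,0.085]]}}

```text
t: 4.12
ee_pos: [455.5, -12.4, 82.9]
tool_rot: [[-0.906, 0.424, -0.0], [0.424, 0.906, 0.001], [0.001, 0.001, -1.0]]
ft_force: [-4.2, 4.9, 6.4]
width: 0.994
```

{"op": "send_rows", "data": {"moves": [[-0.006,0,0,0,0,0,0.085],[-0.006,0,0,0,0,0,0.085],[-0.006,0,0,0,0,0,0.085],[-0.006,0,0,0,0,0,0.085],[-0.006,0,0,0,0,0,0.085]]}}

```text
t: 4.53
ee_pos: [482.0, -24.8, 82.8]
tool_rot: [[-0.906, 0.423, -0.002], [0.423, 0.906, 0.001], [0.002, 0.0, -1.0]]
ft_force: [-5.8, 4.8, 7.7]
width: 0.997
```

```bash
cat >> h.py <<'E'
def tray2(tag):
    for cam in ("top","scene"):
        im=snap(cam,tag+cam)
        for f in trayfit(im,cam)[:1]:
            print(cam,"fit err %.1f"%f[0],"size",np.round(f[2],0),"bay c",w2b(f[1]).round(1),"th deg",round(np.degrees(f[3]-BT),1))
        E=[]
        for n in ("tray_left_end","tray_right_end"):
            d=r.tip_of(cam,n)[:1]; E+=[pix2w(cam,d[0]["centre"],13)[:2]] if d else []
            if d: print("  ",n,d[0]["p"],w2b(E[-1]).round(1))
        if len(E)==2: e=E[0]-E[1]; print("   net c",w2b((E[0]+E[1])/2).round(1),"len",np.hypot(*e).round(0),"th",np.degrees(np.arctan2(e[0],e[1])-BT).round(1))
E
python3 -c "
from h import *
tray2('p1');go(None)"
```

```text
top fit err 116.2 size [142. 246.] bay c [-300.4  443.5] th deg 71.1
   tray_left_end 0.98 [-119.2    3.3]
   tray_right_end 0.78 [-171.5 -266.7]
   net c [-145.4 -131.7] len 275.0 th 11.0
scene fit err 23.7 size [ 83. 279.] bay c [-134.7 -135.8] th deg 12.0
   tray_left_end 0.67 [-123.6    2.1]
   tray_right_end 0.75 [-185.5 -267.6]
   net c [-154.6 -132.8] len 277.0 th 12.9
t 4.83 ee [483.  -25.3  82.9] ang 0.439 F [-0.8  2.7  4.4] w 1.0 q [-0.12  0.64  0.11  2.16 -0.2   0.35  1.29]
tilt [0.0009 0.0004] bay [-183.   -89.7] tip z 10.3
```

{"op": "send_rows", "data": {"moves": [[-0.006,0.001,0,0,0,0,0.085],[-0.006,0.001,0,0,0,0,0.085],[-0.006,0.001,0,0,0,0,0.085],[-0.006,0.001,0,0,0,0,0.085],[-0.006,0,0,0,0,0,0.085]]}}

```text
t: 5.25
ee_pos: [511.7, -34.6, 82.4]
tool_rot: [[-0.905, 0.425, -0.0], [0.425, 0.905, 0.0], [0.0, -0.0, -1.0]]
ft_force: [-2.7, 1.8, 2.1]
width: 0.994
```

{"op": "send_rows", "data": {"moves": [[-0.006,0,0,0,0,0,0.085],[-0.006,0,0,0,0,0,0.085],[-0.006,0,0,0,0,0,0.085],[-0.006,0,0,0,0,0,0.085],[-0.006,0,0,0,0,0,0.085]]}}

```text
t: 5.67
ee_pos: [538.9, -47.6, 82.3]
tool_rot: [[-0.905, 0.425, -0.0], [0.425, 0.905, -0.0], [0.0, -0.0, -1.0]]
ft_force: [-3.3, 1.7, 2.4]
width: 0.996
```

```bash
python3 -c "
from h import *
tray2('p2');go(None)"
```

```text
top fit err 125.7 size [153. 248.] bay c [-301.7  450. ] th deg 69.7
   tray_right_end 0.62 [-145.4 -286.3]
scene fit err 23.6 size [ 82. 278.] bay c [ -86.6 -154.9] th deg 20.0
   tray_left_end 0.8 [-57.9 -12.8]
   tray_right_end 0.97 [-149.5 -279.6]
   net c [-103.7 -146.2] len 282.0 th 19.0
t 5.97 ee [538.7 -47.3  82.5] ang 0.439 F [-1.  -0.4  0.3] w 0.99 q [-0.08  0.69  0.12  2.02 -0.18  0.45  1.31]
tilt [ 0.0009 -0.0002] bay [-125.4 -106.4] tip z 9.9
```

{"op": "send_rows", "data": {"moves": [[-0.004,0,0,0,0,0,0.085],[-0.004,0,0,0,0,0,0.085],[0.01,0,0,0,0,0,0.085],[0.02,0,0,0,0,0,0.085],[0.02,0,-0.03,0,0,0,0.085]]}}

```text
t: 6.38
ee_pos: [498.1, -29.1, 109.0]
tool_rot: [[-0.905, 0.425, -0.006], [0.425, 0.905, -0.0], [0.005, -0.003, -1.0]]
ft_force: [0.2, 1.8, 1.1]
width: 0.992
```

```bash
python3 -c "
from h import *
tray2('p3');go(None)"
```

```text
top fit err 127.3 size [153. 246.] bay c [-302.6  449.6] th deg 69.7
   tray_left_end 0.98 [-45. -21.]
   tray_right_end 0.79 [-136.  -286.2]
   net c [ -90.5 -153.6] len 280.0 th 18.9
scene fit err 21.7 size [ 80. 278.] bay c [ -80.2 -157.1] th deg 19.9
   tray_left_end 0.7 [-45.8 -22.7]
   tray_right_end 0.71 [-139.9 -279.5]
   net c [ -92.8 -151.1] len 274.0 th 20.1
t 6.68 ee [500.8 -29.4 112.3] ang 0.439 F [-0.5 -0.9  0.7] w 1.0 q [-0.13  0.6   0.14  2.1  -0.18  0.45  1.28]
tilt [ 0.001  -0.0002] bay [-164.8  -92.1] tip z 39.7
```

{"op": "send_rows", "data": {"moves": [[0,0,-0.02,0,0,-0.12,0.025],[0,0,0,0,0,-0.12,0.025],[0,0,0,0,0,-0.12,0.025],[0,0,0,0,0,-0.12,0.025],[0,0,0,0,0,-0.12,0.025]]}}

```text
t: 7.1
ee_pos: [500.8, -29.6, 131.9]
tool_rot: [[-0.986, -0.166, 0.0], [-0.166, 0.986, -0.0], [-0.0, -0.0, -1.0]]
ft_force: [0.3, 0.2, -0.4]
width: 0.298
```

{"op": "send_rows", "data": {"moves": [[0,0,0,0,0,-0.12,0.025],[0,0,0,0,0,-0.12,0.025],[0,0,0,0,0,-0.12,0.025],[0,0,0,0,0,-0.12,0.025],[0,0,0,0,0,-0.12,0.025]]}}

```text
t: 7.52
ee_pos: [500.7, -29.7, 131.7]
tool_rot: [[-0.72, -0.693, -0.0], [-0.693, 0.72, 0.0], [0.0, 0.0, -1.0]]
ft_force: [-0.4, 0.2, -0.4]
width: 0.292
```

{"op": "send_rows", "data": {"moves": [[0,0,0,0,0,-0.12,0.025],[0,0,0,0,0,-0.12,0.025],[0,0,0,0,0,-0.12,0.025],[0,0,0,0,0,-0.01,0.025],[0,0,0,0,0,0,0.025]]}}

```text
t: 7.93
ee_pos: [500.5, -29.7, 131.8]
tool_rot: [[-0.429, -0.903, -0.001], [-0.903, 0.429, 0.001], [-0.0, 0.001, -1.0]]
ft_force: [-0.1, 0.3, -0.5]
width: 0.294
```

```bash
python3 -c "
from h import *
a=np.array([.342,.94]);n=np.array([.94,-.342])
print(r.tip_extent)
go([*b2w(*(np.array([-140,-283.6])-28*a)),82],np.radians(19.8)+BT-np.pi/2);im=snap('top','t4');print(trayfit(im))"
```

```text
72.6
t 7.93 ee [500.5 -29.7 131.8] ang -1.128 F [-0.1  0.3 -0.5] w 0.29 q [ 0.17  0.57 -0.3   2.08  0.31  0.54  2.35]
tilt [-0.0005  0.0007] bay [-165.1  -92.4] tip z 59.2
shift tool now: [199.  -89.3  49.7] az -0.005
[(127.48019409179688, array([414.02905273, 522.78717041]), [153.23435974121094, 245.75416564941406], np.float32(1.3103379)), (198.42732620239258, array([610.76861572,  -7.80245972]), [60.20241928100586, 81.77509307861328], np.float32(0.43712536))]
```

{"op": "send_rows", "data": {"moves": [[0,0,0,0,0,0.12,0.025],[0,0,0,0,0,0.12,0.025],[0,0,0,0,0,0.12,0.025],[0,0,0,0,0,0.12,0.025],[0,0,0,0,0,0.12,0.025]]}}

```text
t: 8.4
ee_pos: [500.6, -29.3, 132.3]
tool_rot: [[-0.867, -0.498, 0.0], [-0.498, 0.867, -0.0], [-0.0, -0.0, -1.0]]
ft_force: [-1.2, 0.6, -0.1]
width: 0.294
```

{"op": "send_rows", "data": {"moves": [[0,0,0,0,0,0.12,0.025],[0,0,0,0,0,0.12,0.025],[0,0,0,0,0,0.12,0.025],[0,0,0,0,0,0.12,0.025],[0,0,0,0,0,0.12,0.025]]}}

```text
t: 8.82
ee_pos: [500.6, -29.3, 132.4]
tool_rot: [[-0.997, 0.078, 0.0], [0.078, 0.997, -0.0], [-0.0, -0.0, -1.0]]
ft_force: [-0.2, -0.5, 0.3]
width: 0.292
```

{"op": "send_rows", "data": {"moves": [[0,0,0,0,0,0.12,0.025],[0,0,0,0,0,0.12,0.025],[0,0,0,0,0,0.12,0.025],[0,0,0,0,0,0.12,0.025],[0,0,0,0,0,0.12,0.025]]}}

```text
t: 9.23
ee_pos: [500.6, -29.3, 132.4]
tool_rot: [[-0.779, 0.627, 0.001], [0.627, 0.779, -0.0], [-0.001, 0.0, -1.0]]
ft_force: [0.3, -0.1, 0.2]
width: 0.296
```

{"op": "send_rows", "data": {"moves": [[0,0,0,0,0,0.12,0.025],[0,0,0,0,0,0.12,0.025],[0,0,0,0,0,0.12,0.025],[0,0,0,0,0,0.12,0.025],[0,0,0,0,0,0.12,0.025]]}}

```text
t: 9.65
ee_pos: [500.7, -29.3, 132.4]
tool_rot: [[-0.288, 0.957, 0.001], [0.957, 0.288, -0.0], [-0.001, 0.001, -1.0]]
ft_force: [0.6, 0.4, -0.6]
width: 0.29
```

{"op": "send_rows", "data": {"moves": [[0,0,0,0,0,0.12,0.025],[0,0,0,0,0,0.12,0.025],[0,0,0,0,0,0.12,0.025],[0,0,0,0,0,0.12,0.025],[0,0,0,0,0,0.12,0.025]]}}

```text
t: 10.07
ee_pos: [500.7, -29.2, 132.5]
tool_rot: [[0.302, 0.953, 0.001], [0.953, -0.302, -0.0], [-0.0, 0.001, -1.0]]
ft_force: [0.1, 0.3, 0.2]
width: 0.297
```

{"op": "send_rows", "data": {"moves": [[0,0,0,0,0,0.12,0.025],[-0.01,0,0,0,0,0.016,0.025],[-0.025,0.009,0,0,0,0,0.025],[-0.025,0.009,0,0,0,0,0.025],[-0.025,0.009,0,0,0,0,0.025]]}}

```text
t: 10.48
ee_pos: [488.9, -119.3, 132.4]
tool_rot: [[0.418, 0.908, 0.0], [0.908, -0.418, -0.001], [-0.001, 0.001, -1.0]]
ft_force: [0.4, -0.0, -0.0]
width: 0.293
```

{"op": "send_rows", "data": {"moves": [[-0.025,0.009,0,0,0,0,0.025],[-0.025,0.009,0,0,0,0,0.025],[-0.025,0.009,0,0,0,0,0.025],[-0.025,0.009,0,0,0,0,0.025],[-0.015,0.009,0,0,0,0,0.025]]}}

```text
t: 10.9
ee_pos: [480.2, -244.9, 132.8]
tool_rot: [[0.422, 0.907, 0.0], [0.907, -0.422, -0.002], [-0.002, 0.001, -1.0]]
ft_force: [-0.3, 0.1, 0.2]
width: 0.295
```

```bash
python3 -c "
from h import *
a=np.array([.342,.94]);n=np.array([.94,-.342])
tray2('p4')
go([*b2w(*(np.array([-140,-283.6])-28*a)),82],np.radians(19.8)+BT+np.pi/2)"
```

```text
top fit err 0.5 size [ 61. 280.] bay c [ -91.1 -153.6] th deg 19.9
   tray_left_end 0.58 [-43.  -23.7]
   tray_right_end 0.77 [-135.8 -283.8]
   net c [ -89.4 -153.7] len 276.0 th 19.6
scene fit err 22.1 size [ 81. 279.] bay c [ -80.3 -157.1] th deg 19.7
   tray_left_end 0.93 [-51.2 -17.6]
   tray_right_end 0.52 [ -18.7 -312.1]
   net c [ -34.9 -164.8] len 296.0 th -6.3
t 11.2 ee [ 481.6 -240.3  132.2] ang 2.004 F [-0.1  0.7  0.2] w 0.29 q [ 0.02  0.67  0.56  2.   -0.59  0.63  0.54]
tilt [-0.0003  0.0007] bay [-164.4 -303.8] tip z 59.6
shift tool now: [-0.8 16.1 50.2] az 0.006
```

{"op": "send_rows", "data": {"moves": [[-0.001,0.008,0,0,0,0.006,0.025],[-0.001,0.008,0.01,0,0,0,0.025],[0,0,0.02,0,0,0,0.025],[0,0,0.015,0,0,0,0.025],[0,0,0.006,0,0,0,0.025]]}}

```text
t: 11.62
ee_pos: [495.6, -249.0, 79.0]
tool_rot: [[0.425, 0.905, -0.002], [0.905, -0.425, 0.001], [0.0, -0.002, -1.0]]
ft_force: [-0.7, 0.2, -0.8]
width: 0.296
```

{"op": "send_rows", "data": {"moves": [[0.007,0,0,0,0,0,0.025],[0.007,0,0,0,0,0,0.025],[0.007,0,0,0,0,0,0.025],[0.007,0,0,0,0,0,0.025],[0.007,0,0,0,0,0,0.025]]}}

```text
t: 12.03
ee_pos: [510.9, -217.5, 82.0]
tool_rot: [[0.425, 0.905, 0.001], [0.905, -0.425, -0.001], [-0.0, 0.001, -1.0]]
ft_force: [-1.2, -2.4, 0.6]
width: 0.293
```

{"op": "send_rows", "data": {"moves": [[0.007,0,0,0,0,0,0.025],[0.007,0,0,0,0,0,0.025],[0.007,0,0,0,0,0,0.025],[0.007,0,0,0,0,0,0.025],[0.007,0,0,0,0,0,0.025]]}}

```text
t: 12.45
ee_pos: [525.5, -186.1, 81.6]
tool_rot: [[0.426, 0.905, 0.0], [0.905, -0.426, -0.0], [-0.0, 0.001, -1.0]]
ft_force: [-1.3, -4.0, 3.6]
width: 0.292
```

```bash
python3 -c "
from h import *
tray2('p5')
go(None)"
```

```text
top fit err 10.3 size [ 63. 273.] bay c [ -74.1 -102. ] th deg 19.9
   tray_left_end 0.94 [-23.9  27.6]
   tray_right_end 0.85 [-121.4 -237.3]
   net c [ -72.7 -104.9] len 282.0 th 20.2
scene fit err 21.3 size [ 80. 279.] bay c [ -62.8 -107.7] th deg 19.8
   tray_left_end 0.85 [-30.7  34.7]
t 12.75 ee [ 525.2 -186.    81.2] ang 2.01 F [-0.6 -0.2  0.5] w 0.29 q [-0.06  0.77  0.5   1.98 -0.67  0.56  0.48]
tilt [-0.0004  0.0008] bay [-126.1 -245.7] tip z 8.6
```

{"op": "send_rows", "data": {"moves": [[0.007,0,0,0,0,0,0.025],[0.007,0,0,0,0,0,0.025],[0.007,0,0,0,0,0,0.025],[0.007,0,0,0,0,0,0.025],[0.007,0,0,0,0,0,0.025]]}}

```text
t: 13.17
ee_pos: [540.4, -154.1, 81.4]
tool_rot: [[0.426, 0.905, -0.0], [0.905, -0.426, -0.0], [-0.0, 0.0, -1.0]]
ft_force: [-1.2, -3.4, 0.6]
width: 0.294
```

{"op": "send_rows", "data": {"moves": [[0.007,0,0,0,0,0,0.025],[0.007,0,0,0,0,0,0.025],[0.007,0,0,0,0,0,0.025],[0.007,0,0,0,0,0,0.025],[0.007,0,0,0,0,0,0.025]]}}

```text
t: 13.58
ee_pos: [555.3, -122.4, 81.4]
tool_rot: [[0.426, 0.905, -0.0], [0.905, -0.426, -0.0], [-0.0, -0.0, -1.0]]
ft_force: [-2.0, -3.8, 1.0]
width: 0.295
```

```bash
python3 -c "
from h import *
tray2('p6')
go(None)"
```

```text
top fit err 52.5 size [ 63. 230.] bay c [-43.1 -16.2] th deg 19.8
   tray_left_end 0.84 [-2.2 95.5]
scene fit err 21.8 size [ 81. 279.] bay c [-39.2 -41.8] th deg 19.6
   tray_left_end 0.65 [-2.2 95.3]
   tray_right_end 0.98 [-101.6 -155.5]
   net c [-51.9 -30.1] len 270.0 th 21.6
t 13.88 ee [ 555.  -122.9   81.3] ang 2.011 F [-0.2 -0.1  0.1] w 0.29 q [-0.19  0.78  0.53  1.95 -0.69  0.59  0.36]
tilt [-0.0001  0.0005] bay [-102.2 -180.1] tip z 8.7
```

View pics/p6top.png

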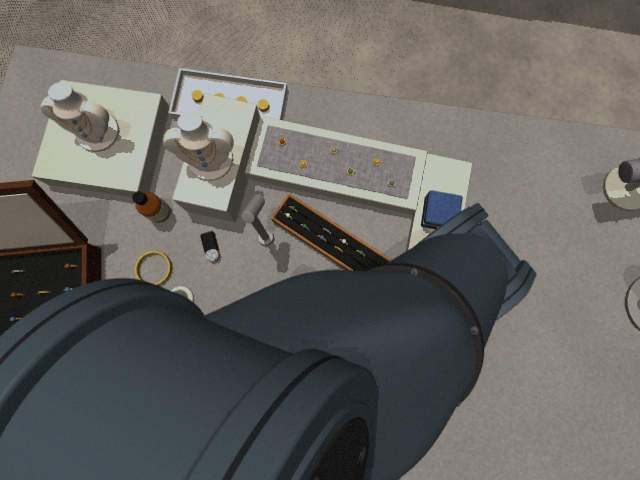

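The left end, around (280,205) in the picture, is passing behind the lamp foot with clearance, at θ≈20°. I'll continue along the tray's axis.

{"op": "send_rows", "data": {"moves": [[0.006,0,0,0,0,0,0.025],[0.006,0,0,0,0,0,0.025],[0.006,0,0,0,0,0,0.025],[0.006,0,0,0,0,0,0.025],[0.006,0,0,0,0,0,0.025]]}}

```text
t: 14.3
ee_pos: [568.1, -95.6, 81.5]
tool_rot: [[0.426, 0.905, 0.0], [0.905, -0.426, -0.0], [-0.0, 0.0, -1.0]]
ft_force: [-1.0, -4.0, 2.0]
width: 0.291
```

{"op": "send_rows", "data": {"moves": [[0.005,0,0,0,0,0,0.025],[0.005,0,0,0,0,0,0.025],[0.005,0,0,0,0,0,0.025],[0.004,0,0,0,0,0,0.025],[0,0,0,0,0,0,0.025]]}}

```text
t: 14.72
ee_pos: [576.3, -77.6, 81.3]
tool_rot: [[0.425, 0.905, 0.0], [0.905, -0.425, 0.001], [0.001, -0.0, -1.0]]
ft_force: [-0.1, 0.5, -0.8]
width: 0.294
```

```bash
python3 -c "
from h import *
tray2('p7')
go(None)"
```

```text
top fit err 96.4 size [ 63. 186.] bay c [-20.   52.1] th deg 19.4
   tray_left_end 0.64 [  8.8 133.8]
scene fit err 47.8 size [108. 280.] bay c [-11.8  -1.1] th deg 19.8
   tray_left_end 0.44 [-83.  190.6]
   tray_right_end 0.9 [ -83.5 -118.5]
   net c [-83.3  36.1] len 309.0 th 0.1
t 15.02 ee [575.9 -78.4  81.3] ang 2.011 F [-0.1  0.8  0.2] w 0.29 q [-0.28  0.8   0.54  1.92 -0.69  0.62  0.28]
tilt [-0.0002  0.0006] bay [ -85.5 -133.9] tip z 8.7
```

{"op": "send_rows", "data": {"moves": [[-0.012,0,0,0,0,0,0.025],[0,-0.02,0,0,0,0,0.025],[0,-0.025,0,0,0,0,0.025],[0,-0.024,0,0,0,0,0.025],[0.024,0,0,0,0,0,0.025]]}}

```text
t: 15.43
ee_pos: [511.9, -41.9, 81.6]
tool_rot: [[0.432, 0.902, -0.006], [0.902, -0.432, -0.001], [-0.003, -0.005, -1.0]]
ft_force: [-1.5, -0.3, -0.8]
width: 0.296
```

{"op": "send_rows", "data": {"moves": [[0.024,0,0,0,0,0,0.025],[0,0,0,0,0,0,0.025],[0,0.004,0,0,0,0,0.025],[0,0,0,0,0,0,0.025],[0,0,0,0,0,0,0.025]]}}

```text
t: 15.85
ee_pos: [532.3, -20.0, 81.5]
tool_rot: [[0.427, 0.904, 0.0], [0.904, -0.427, -0.001], [-0.001, 0.001, -1.0]]
ft_force: [0.1, -0.5, -0.2]
width: 0.294
```

```bash
python3 -c "
from h import *
tray2('p8')
go(None)"
```

```text
top fit err 115.0 size [ 63. 168.] bay c [-16.8  61. ] th deg 19.5
   tray_left_end 0.68 [ 10.1 132.7]
scene fit err 49.4 size [109. 280.] bay c [-11.4  -1.2] th deg 19.8
   tray_left_end 0.68 [  4.8 144. ]
   tray_right_end 0.64 [ -95.  -117.5]
   net c [-45.1  13.2] len 280.0 th 20.9
t 16.15 ee [532.3 -18.9  81.4] ang 2.011 F [-1.2 -0.4 -0. ] w 0.29 q [-0.38  0.75  0.53  2.05 -0.74  0.54  0.24]
tilt [-0.0001 -0.    ] bay [-134.5  -78.7] tip z 8.8
```

View pics/p8scene.png

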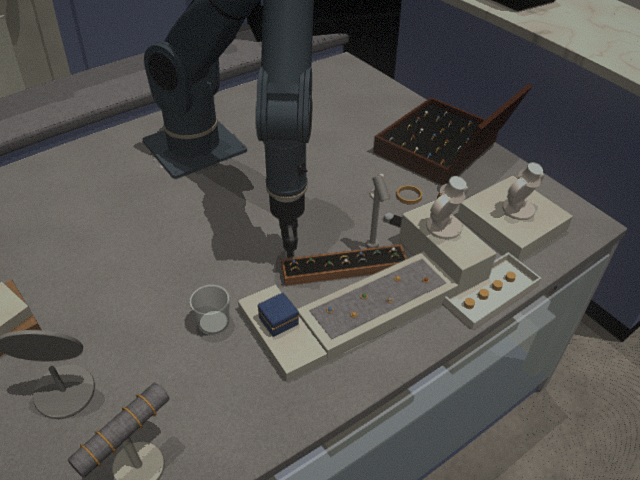

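The tray's left end, at (400,255), lies behind the lamp near the back riser. The fingers stand in front of its right end at (290,245). Next I swing in the right end.

{"op": "send_rows", "data": {"moves": [[0.002,0.006,0,0,0,0,0.025],[0.002,0.006,0,0,0,-0.01,0.025],[0.003,0.0055,0,0,0,-0.02,0.025],[0.0025,0.0055,0,0,0,-0.024,0.025],[0.0025,0.0055,0,0,0,-0.024,0.025]]}}

```text
t: 16.57
ee_pos: [563.8, -19.2, 81.3]
tool_rot: [[0.352, 0.936, -0.001], [0.936, -0.352, -0.0], [-0.0, -0.0, -1.0]]
ft_force: [-1.1, -1.1, 0.7]
width: 0.292
```

{"op": "send_rows", "data": {"moves": [[0.0022,0.0055,0,0,0,-0.024,0.025],[0.002,0.0055,0,0,0,-0.024,0.025],[0.002,0.0056,0,0,0,-0.024,0.025],[0.002,0.0056,0,0,0,-0.024,0.025],[0.0018,0.0056,0,0,0,-0.024,0.025]]}}

```text
t: 16.98
ee_pos: [593.4, -18.3, 81.4]
tool_rot: [[0.237, 0.971, -0.0], [0.971, -0.237, -0.0], [-0.0, -0.0, -1.0]]
ft_force: [-2.4, -0.3, 0.6]
width: 0.29
```

```bash
python3 -c "
from h import *
tray2('p9')
go(None)"
```

```text
top fit err 130.4 size [ 66. 155.] bay c [-216.9  481.3] th deg -18.4
   tray_left_end 0.92 [  5.5 154.6]
scene fit err 70.0 size [125. 285.] bay c [24.4 10.7] th deg 5.3
   tray_left_end 0.78 [  1.1 166.2]
   tray_right_end 0.95 [ -34.1 -118.9]
   net c [-16.5  23.7] len 287.0 th 7.0
t 17.28 ee [592.8 -18.2  81.5] ang 1.813 F [-0.1 -0.5  0.2] w 0.29 q [-0.36  0.8   0.51  1.89 -0.64  0.62  0.32]
tilt [0.0002 0.0001] bay [-74.3 -72.4] tip z 8.9
```

{"op": "send_rows", "data": {"moves": [[0.0003,0.005,0,0,0,-0.03,0.025],[0.0002,0.005,0,0,0,-0.03,0.025],[0,0.005,0,0,0,-0.03,0.025],[-0.0002,0.003,0,0,0,-0.03,0.025],[0,-0.02,0,0,0,-0.03,0.025]]}}

```text
t: 17.7
ee_pos: [594.8, -19.8, 81.6]
tool_rot: [[0.088, 0.996, 0.005], [0.996, -0.088, -0.001], [-0.001, 0.005, -1.0]]
ft_force: [0.9, -0.1, 0.3]
width: 0.295
```

```bash
python3 -c "
from h import *
tray2('p10')
go(None)"
```

```text
top fit err 140.4 size [ 62. 141.] bay c [ 1.  89.3] th deg 0.6
   tray_left_end 0.84 [ -4.7 157.7]
scene fit err 53.8 size [107. 287.] bay c [24.8 16. ] th deg 0.5
   tray_left_end 0.64 [ -4.9 162.3]
   tray_right_end 0.65 [  -9.2 -115.6]
   net c [-7.1 23.4] len 278.0 th 0.9
t 18.0 ee [591.7 -19.1  81.6] ang 1.662 F [-0.2 -0.2  0.4] w 0.3 q [-0.33  0.79  0.47  1.89 -0.6   0.61  0.43]
tilt [ 0.0013 -0.    ] bay [-75.3 -73.5] tip z 9.0
```

View pics/p10scene.png

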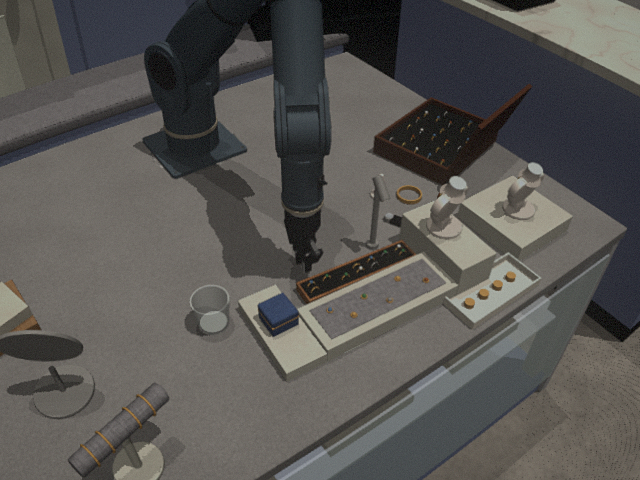

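{"op": "send_rows", "data": {"moves": [[0.02,0,0,0,0,0,0.025],[0.03,0,0,0,0,0,0.025],[0.025,0,0,0,0,0,0.025],[0.012,0,0,0,0,0,0.025],[0,0,0,0,0,0,0.025]]}}

```text
t: 18.42
ee_pos: [599.3, 71.5, 81.0]
tool_rot: [[0.086, 0.996, 0.0], [0.996, -0.086, 0.002], [0.002, 0.0, -1.0]]
ft_force: [-0.1, 0.1, -0.8]
width: 0.291
```

{"op": "send_rows", "data": {"moves": [[0,0.005,0,0,0,0,0.025],[0,0.005,0,0,0,0,0.025],[0,0.005,0,0,0,0,0.025],[0,0.005,0,0,0,0,0.025],[0,0.005,0,0,0,0,0.025]]}}

```text
t: 18.83
ee_pos: [623.7, 63.8, 81.4]
tool_rot: [[0.094, 0.996, -0.001], [0.996, -0.094, -0.0], [-0.0, -0.001, -1.0]]
ft_force: [-4.3, -1.0, 3.2]
width: 0.292
```

```bash
python3 -c "
from h import *
tray2('p11')
go(None)"
```

```text
top fit err 191.3 size [65. 93.] bay c [  1.5 -72.5] th deg 0.5
   tray_right_end 0.65 [   8.1 -120. ]
scene fit err 49.4 size [102. 287.] bay c [25.3 16.4] th deg -0.9
   tray_left_end 0.65 [ -1.4 167.8]
   tray_right_end 0.94 [   6.3 -115.4]
   net c [ 2.4 26.2] len 283.0 th -1.6
t 19.13 ee [623.6  65.1  81.4] ang 1.663 F [0.1 1.1 0.1] w 0.3 q [-0.47  0.83  0.5   1.79 -0.6   0.68  0.28]
tilt [0.0001 0.    ] bay [-51.4  13.4] tip z 8.8
```

{"op": "send_rows", "data": {"moves": [[0,0.003,0,0,0,0,0.025],[0,0.003,0,0,0,0,0.025],[0,0.002,0,0,0,0,0.025],[0,0,0,0,0,0,0.025],[0,0,0,0,0,0,0.025]]}}

```text
t: 19.55
ee_pos: [631.6, 64.3, 81.3]
tool_rot: [[0.092, 0.996, -0.0], [0.996, -0.092, -0.0], [-0.0, -0.0, -1.0]]
ft_force: [-2.9, -0.8, 1.2]
width: 0.293
```

{"op": "send_rows", "data": {"moves": [[0,0.002,0,0,0,0,0.025],[0,0.001,0,0,0,0,0.025],[0,0.001,0,0,0,0,0.025],[0,0,0,0,0,0,0.025],[0,0,0,0,0,0,0.025]]}}

```text
t: 19.97
ee_pos: [632.9, 64.1, 81.1]
tool_rot: [[0.092, 0.996, -0.006], [0.996, -0.092, 0.001], [0.0, -0.006, -1.0]]
ft_force: [-13.5, 0.4, 9.8]
width: 0.295
```

Force rose to 13.5 N, so the tray is against the back riser. I'll retreat and look.

{"op": "send_rows", "data": {"moves": [[0,-0.004,0,0,0,0,0.025],[0,-0.016,0,0,0,0,0.025],[0,-0.03,0,0,0,0,0.025],[-0.02,-0.02,-0.03,0,0,0,0.025],[-0.035,0,-0.035,0,0,0,0.025]]}}

```text
t: 20.38
ee_pos: [557.3, 24.6, 139.7]
tool_rot: [[0.087, 0.996, -0.006], [0.996, -0.087, 0.002], [0.002, -0.006, -1.0]]
ft_force: [1.3, 0.5, 1.5]
width: 0.293
```

{"op": "send_rows", "data": {"moves": [[-0.035,0,-0.03,0,0,0,0.025],[-0.035,0,-0.02,0,0,0,0.025],[-0.035,0,0,0,0,0,0.025],[-0.035,0,0,0,0,0,0.025],[-0.035,0,0,0,0,0,0.025]]}}

```text
t: 20.8
ee_pos: [546.2, -151.4, 189.0]
tool_rot: [[0.091, 0.996, 0.003], [0.996, -0.091, -0.001], [-0.001, 0.003, -1.0]]
ft_force: [0.5, 0.7, 0.4]
width: 0.294
```

{"op": "send_rows", "data": {"moves": [[-0.035,0,0,0,0,0,0.025],[-0.035,0,0,0,0,0,0.025],[-0.035,0,0,0,0,0,0.025],[-0.035,0,0,0,0,0,0.025],[0,0,0,0,0,0,0.025]]}}

```text
t: 21.22
ee_pos: [530.9, -298.0, 189.2]
tool_rot: [[0.1, 0.995, 0.002], [0.995, -0.1, -0.007], [-0.007, 0.003, -1.0]]
ft_force: [-1.1, -0.5, 1.2]
width: 0.29
```

```bash
python3 -c "
from h import *
tray2('p12')
go(None)
im=cv2.imread('pics/p12top.png');s=cv2.imread('pics/p12scene.png')
cv2.imwrite('pics/c12.png',np.vstack([cv2.resize(im[150:270,225:425],(780,468),interpolation=cv2.INTER_CUBIC)]))"
```

```text
top fit err 1.0 size [ 61. 280.] bay c [12.3 21. ] th deg -1.0
   tray_left_end 0.87 [  9.4 167.4]
   tray_right_end 0.88 [  12.7 -117.4]
   net c [11.1 25. ] len 285.0 th -0.7
scene fit err 10.5 size [ 51. 282.] bay c [ 9.  18.7] th deg -1.3
   tray_left_end 0.86 [  9.9 166.3]
   tray_right_end 0.94 [   6.7 -115.6]
   net c [ 8.3 25.3] len 282.0 th 0.6
t 21.52 ee [ 533.4 -287.5  187.9] ang 1.661 F [ 0.5 -0.1  0.4] w 0.29 q [ 0.08  0.66  0.55  1.78 -0.45  0.83  0.76]
tilt [0.0004 0.0006] bay [-108.4 -346.1] tip z 115.3
```

View pics/c12.png

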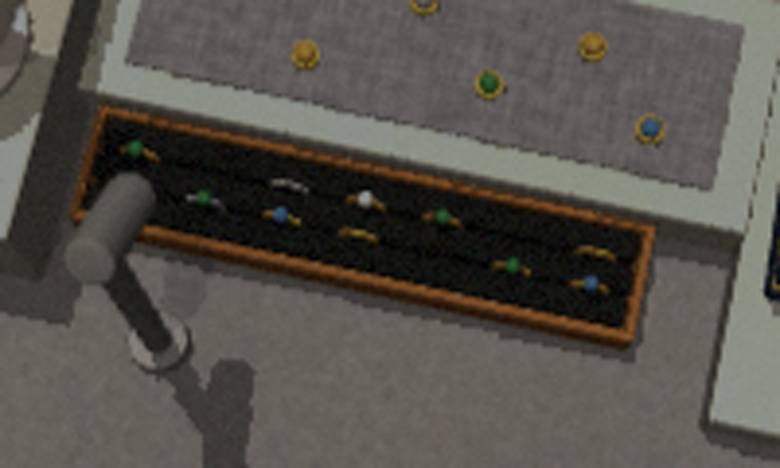

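The tray lies close to square against the back riser, from (102,107) to (655,228) in the crop. I'll fit the riser's edge precisely to check that it is home.

```bash
cat > m.py <<'E'
from h import *
import sys
im=cv2.imread(sys.argv[1])[:,:,::-1].astype(float); P=r.camera_params("top")
g=im.mean(2); sat=im[...,0]-im[...,2]
def prof(p0,p1,z,kind):
    pts=[]
    for k in np.linspace(.12,.88,40):
        b=p0+(p1-p0)*k; d=np.linspace(-18,12,121); v=[]
        for q in d:
            u=w2pix("top",[*(b+q*X),z],P); v.append(cv2.getRectSubPix((g if kind=="r" else sat).astype(np.float32),(1,1),(float(u[0]),float(u[1])))[0,0])
        v=cv2.GaussianBlur(np.array(v,np.float32)[None],(0,0),4)[0]; gr=np.gradient(v)
        i=np.argmax(gr) if kind=="r" else np.argmin(gr)
        pts.append(w2b(b+d[i]*X))
    pts=np.array(pts)
    for _ in range(4):
        c=np.polyfit(pts[:,1],pts[:,0],1); e=np.abs(pts[:,0]-np.polyval(c,pts[:,1])); pts=pts[e<max(1.0,2*np.median(e))]
    return c,len(pts),e.std()
c,n,_=prof(b2w(45,-140),b2w(45,150),40,"r"); print("riser edge: x at y=-110,0,150",np.polyval(c,[-110,0,150]).round(1),"deg",np.degrees(np.arctan(c[0])).round(2),n)
k,n,_=prof(b2w(43,-110),b2w(43,150),26,"t"); print("tray back: ",np.polyval(k,[-110,0,150]).round(1),"deg",np.degrees(np.arctan(k[0])).round(2),n)
E
python3 m.py pics/p12top.png
```

```text
riser edge: x at y=-110,0,150 [45.5 43.4 40.5] deg -1.1 40
tray back:  [44.2 42.1 39.1] deg -1.12 40
```

```bash
python3 -c "
from h import *
d=np.abs(cv2.imread('pics/t4top.png' if 0 else 'pics/top0.png').astype(int)-cv2.imread('pics/p12top.png')).max(2)
for n,(u,v) in dict(bust=(205,150),cone=(178,298),bangle=(153,268),loupe=(210,247),cleaner=(150,205),box=(441,211),foot=(266,239)).items(): print(n,(d[v-12:v+12,u-12:u+12]).mean().round(1))
s=r.read_state();print(s['t'],s['ft_force']);print(r.finish_job())"
```

```text
bust 3.5
cone 3.2
bangle 3.3
loupe 4.5
cleaner 5.6
box 3.5
foot 3.3
21.5167 [ 0.46674631 -0.07467487  0.3905032 ]
the job is handed in; nothing more can be done
None
```

The tray is in the bay, square against the back riser, and the job is handed in at 21.5 s of robot time.

**What I did:** I pivoted the tray about 20° with a push near its left end. I then slid it along its own axis by its right end face until the left end was behind the lamp. Next I swung in the right end and pressed the tray home. Sliding forces were about 10 N or less, and the final press rose to about 17 N against the riser (13.5 N of it along the push). I never gripped or lifted the tray.

**Last checks:**
- **Square:** in the last top picture the tray's back edge and the riser's front edge agree to 0.02°. They read −1.12° and −1.10° against my bay model, so the model was about 1° off.
- **Home:** the same fit reads an even gap of about 1.3 mm. That is within the calibration error, and the force rise says the tray is touching.
- **Position along the bay:** the tray sits about 20 mm left of centre. Its left end is therefore close to the left riser, a few mm away by the fit, while the network's point reads about contact.
- **Other pieces:** the lamp foot, bust, ring cone, bangle, loupe, cleaner and ring box look unchanged from the first picture. I did not check the acrylic cup in that comparison, but the gripper kept clear of it.

**Disagreements:** the scene-camera and network readings of the tray differed by up to about 10 mm, or more when the arm hid part of it. I relied on the unobstructed top-camera fit and on contact force.

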